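# Nest the bathroom cups on the round coaster

### The arm

A 6-joint arm with a two-finger parallel gripper is mounted at the origin on the work surface. World frame = base frame: x ahead of the robot, y to its left, z up, the work surface at z = 0. Lengths are in m, angles in rad, forces in N, time in s.
With the tool pointing down it reaches from about 0.3 to 0.85 m from the base axis. Payload 4.2 kg.
Tool frame: the origin (TCP) lies at the very end of the fingers, on their centre line; the grasp point (between the pads) lies 19 mm behind it (ctrl.pinch_z is the distance from the TCP to the grasp point, in m); y points along the fingers, x is the direction in which the jaws open and shut, and the axes are right-handed (so a half turn about y gives the same grasp; the last joint's range is limited). The gripper opens to 91 mm and grips with 3 to 60 N. Pads are 32 mm wide; open, the fingers measure 118 mm over their backs; the gripper's body (76 mm by 178 mm) begins 60 mm behind the grasp point.
Start: joints at [-1.211, 0.32, 1.565, -0, 1.257, -0.02], TCP at [0.213, -0.534, 0.214] pointing down, gripper open.
Joint ranges: [-3.11, 3.11], [-0.84, 2.01], [0.21, 2.61], [-1.34, 4.49], [0.05, 2.63], [-2.56, 2.56]. Speed limits (rad/s): [2.57, 2.57, 3.14, 3.14, 3.14, 3.14].

### API

Orientations are given as a rotation vector (axis times angle).
In Python, from rig import ctrl gives the robot as it stands.
- The arm moves only by the tool play_rows, never from a script. Its argument "series" is a list of rows, each an object with "xyz": the shift along the tool's x, y, z in mm, a list of three; "rot": the turn, a rotation vector about the tool's x, y, z in degrees, a list of three; "fingers": the finger opening in mm, from 0 to 91.2. In form: [{"xyz": [dx, dy, dz], "rot": [wx, wy, wz], "fingers": fingers}, ...]. A call has 1 to 10 rows; each row is the pose to reach, as a shift and turn from the pose commanded when the call began, along the tool's axes at that moment; what a row does not reach only later rows make up. A row lasts 1/8 s, in which the tool goes at most 62.5 mm and 10.7 degrees, less where a joint would pass 70% of its speed; a pose out of reach is approached as far as the arm can. A call with a gripper value outside its range is refused whole. The fingers move at their own pace and stop on an object; the grip force is fixed at half the most. Time passes only in rows, so rows that repeat a pose let the fingers close. It gives the time, the measured TCP pose, the force and the opening at its end, in the units of the state.
- ctrl.get_state(): the state, without advancing time (a new reading comes with each control period).
- ctrl.get_image(name): name is "scene" or "top" or "wrist"; returns (picture, depth): 480x640x3 uint8, blue, green, red; 480x640 float32, m along the optical axis (not along the pixel's ray), 0 where there is no reading.
- ctrl.camera_params(name): a dict with "camera_matrix" (3x3 intrinsics, pixels), "R" (3x3) and "t" (3): a world point X has camera coordinates R X + t. Camera axes: x right, y down, z forward; pixel columns grow to the right and rows downward; lengths in m; the calibration is good to about 2 mm. A picture is of the moment at which its call begins: read the wrist's pose just before it. camera_params takes no time and is no camera call; for the wrist camera it gives the pose at the moment of the call.
- ctrl.job_done(): hands the job in, once; it reports no verdict.
The state is a dict: "t": time; "q": joint angles; "joint_vel": joint speeds; "effort": joint torques, N m; "ee_pos": TCP position; "orientation": TCP orientation; "wrist_force": force on the tool from outside, world axes, zero at the start; "moment": the same for the moment, N m; "gripper_width": finger opening in m.
Only numpy, scipy, OpenCV 4.12 (cv2) and the standard library are available. Lean on these libraries where they do the work, as an engineer would, in place of code of your own. Each camera call takes 0.05 s, during which the arm holds its last target. There are 200 camera calls.

### The job

Make room on the ledge by nesting the set on the round coaster, one piece at a time and in this order: stand the open glass jar in the middle of the round coaster, stand the steel tumbler in the jar, stand the narrow open white plastic tube in the tumbler, and last close the tube with its wooden stopper. Every piece must stand upright and fully down in the one before, and the comb and the nail brush are to stay where they lie.

Things in the scene. Friction and masses are not known exactly. Their poses are not given: they have to be found in the camera images.
- jar_mid (a point): Open glass jar, round, straight-sided, standing mouth up: 66 mm outside diameter, 50 mm high, wall 3 mm (60 mm inside), floor 5 mm thick. The point is on its axis half-way up (25 mm above its underside); z points up its axis.
- tumbler_mid (a point): Open steel tumbler, round, mouth up, slightly tapered: outside diameter 42 mm at the foot, 50 mm at the rim, 90 mm high, wall 2.5 mm (45 mm inside at the mouth), floor 4 mm thick. The point is on its axis half-way up (45 mm above its underside); z points up its axis.
- tube_mid (a point): Narrow open white plastic tube (a holder for brush heads, empty), mouth up, slightly tapered: outside diameter 26 mm at the foot, 33 mm at the rim, 130 mm high, wall 2.5 mm (28 mm inside at the mouth), floor 4 mm thick. The point is on its axis half-way up (65 mm above its underside); z points up its axis.
- stopper_mid (a point): Wooden stopper, standing on its cork plug: a head of 42 mm diameter and 30 mm height above a plug of 19 mm diameter and 12 mm length, 42 mm high in all. When it closes the tube, the plug is inside and the underside of the head lies on the tube's rim. The point is on its axis half-way up (21 mm above the plug's end); z points up its axis.
- round_top (a point): Round dark wooden coaster, 110 mm diameter, 10 mm thick, fixed to the ledge: the target for the jar. The point is the centre of its top face; z points up.
- square_top (a point): Square dark wooden coaster, 95 mm by 95 mm, 10 mm thick, fixed to the ledge; not used. The point is the centre of its top face; x and y run along its sides.
- comb: Yellow plastic comb lying flat, 150 mm (its x) by 34 mm (its y), 5 mm thick, loose; leave it alone. Origin at the centre of its underside.
- nail_brush: Small wooden nail brush lying bristles down, 90 mm (its x) by 36 mm (its y), 30 mm high, loose; leave it alone. Origin at the centre of its underside.

How it is judged:
On the way, in this order (a step that is already met when the one before it is completed fails the run):
1. the glass jar stands on the round coaster, let go (horizontal distance between jar_mid and round_top below 0.015 m and z of jar_mid in the frame of round_top between 0.021 and 0.029 m and angle between jar_mid's own z axis and vertical below 0.12 rad and contact force between the fingers and jar below 0.3 N and linear speed of jar below 0.02 m/s), for 0.2 s.
2. the steel tumbler stands inside the jar, let go (horizontal distance between tumbler_mid and jar_mid below 0.014 m and z of tumbler_mid in the frame of jar_mid between 0.021 and 0.029 m and angle between tumbler_mid's own z axis and vertical below 0.12 rad and contact force between the fingers and tumbler below 0.3 N and linear speed of tumbler below 0.02 m/s), for 0.2 s.
3. the white tube stands inside the tumbler, let go (horizontal distance between tube_mid and tumbler_mid below 0.012 m and z of tube_mid in the frame of tumbler_mid between 0.02 and 0.028 m and angle between tube_mid's own z axis and vertical below 0.12 rad and contact force between the fingers and tube below 0.3 N and linear speed of tube below 0.02 m/s), for 0.2 s.
4. the stopper closes the tube, let go (horizontal distance between stopper_mid and tube_mid below 0.01 m and z of stopper_mid in the frame of tube_mid between 0.07 and 0.078 m and angle between stopper_mid's own z axis and vertical below 0.12 rad and contact force between the fingers and stopper below 0.3 N and linear speed of stopper below 0.02 m/s), for 0.2 s.
At the end, for the whole second after the job is handed in: Off-centre at most: jar on round coaster 15 mm, tumbler in jar 14 mm, tube in tumbler 12 mm, stopper on tube 10 mm; each within 4 mm of its fully seated height and 0.12 rad of upright; all released and at rest (all of step 1 and all of step 2 and all of step 3 and all of step 4); the robot touches nothing.
It fails at once if the comb is moved by more than 20 mm (distance of comb from where it was at the start of the episode above 0.02 m).
It fails at once if the nail brush is moved by more than 20 mm (distance of nail_brush from where it was at the start of the episode above 0.02 m).
It also fails if it takes over 115 s, if anything falls off the work surface, if the arm or the gripper's body presses on something with over 40 N, if the wrist force passes 120 N, or if a joint passes its speed limit or range.

## Working session

There is one attempt and no reset: what is moved stays moved. The work goes in short steps, Python scripts to look and compute and a tool call to move; the robot and the scene stay as the last step left them, time stands still between calls to the robot, and variables do not carry over. Pictures are saved under pics/ and viewed, about 12 in all and at most 16, crops included, and the job is handed in when it is done.

Besides the shell and the picture viewer there is one more tool, called after ">>>" in YAML: its name, and indented under it one key for each argument. play_rows: Moves the arm, as the interface text tells. Its arguments: {"type":"object","properties":{"series":{"type":"array"}},"required":["series"]}

```bash
ls; mkdir -p pics
python3 - <<'E'
from rig import ctrl
import cv2,numpy as np
print(ctrl.get_state()['ee_pos'],ctrl.get_state()['orientation'],ctrl.pinch_z)
for n in("top","scene"):
    im,d=ctrl.get_image(n);cv2.imwrite(f"pics/{n}0.png",im);np.save(f"pics/{n}0.npy",d)
    p=ctrl.camera_params(n);print(n,p['camera_matrix'],p['R'],p['t'])
E
```

```text
pics
[ 0.21299295 -0.53353787  0.2131184 ] [-1.3642453   0.92609333 -0.9236418 ] 0.0188
top [[623.91671614   0.         321.301076  ]
 [  0.         623.91671614 242.75639813]
 [  0.           0.           1.        ]] [[ 0.02894728 -0.99921632 -0.02699646]
 [-0.99508319 -0.02624732 -0.09550145]
 [ 0.09471802  0.02962823 -0.99506315]] [-2.28686563e-04  4.96437733e-01  1.15785850e+00]
scene [[595.87533823   0.         316.43918455]
 [  0.         595.87533823 246.31213188]
 [  0.           0.           1.        ]] [[-0.1643893   0.9863915  -0.00282212]
 [ 0.64853293  0.10592611 -0.75378027]
 [-0.74322352 -0.12574364 -0.65712049]] [ 0.10978265 -0.2706119   1.84180819]
```

View pics/top0.png

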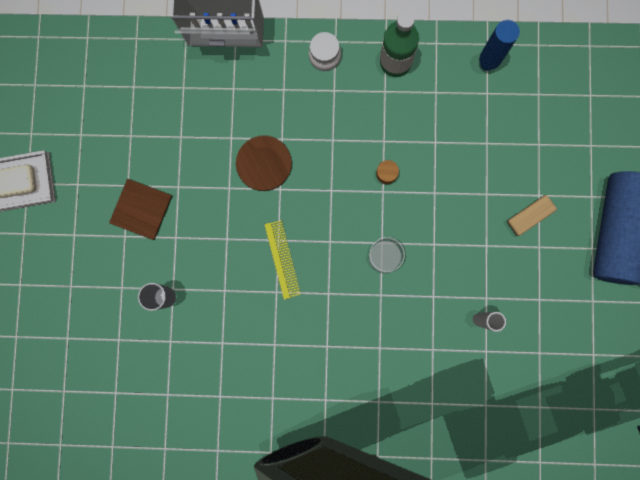

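View pics/scene0.png

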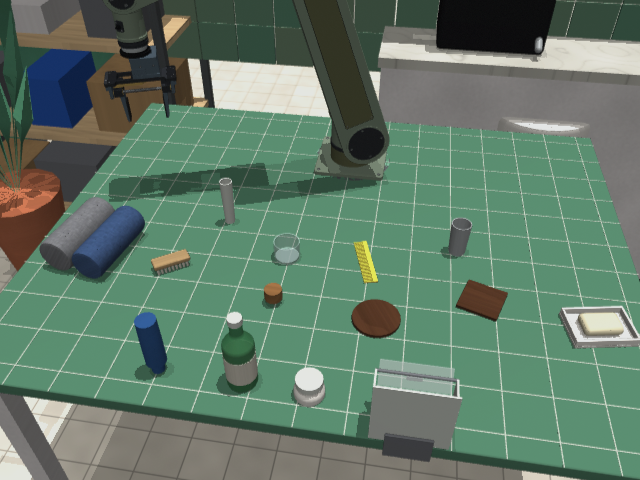

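The top view shows the jar (387,255), tumbler rim (152,297), tube rim (496,321), stopper (388,172), round coaster (264,163), comb (282,260) and nail brush (532,215). The scene view agrees and shows everything upright.

```bash
cat > h.py <<'E'
from rig import ctrl
import cv2,numpy as np
from scipy.spatial.transform import Rotation as Ro
def ray(p,uv,z):
    K,R,t=(np.array(p[k],float) for k in("camera_matrix","R","t"))
    c=-R.T@t; d=R.T@np.linalg.inv(K)@np.array([uv[0],uv[1],1.]); return c+d*(z-c[2])/d[2]
def proj(p,X):
    K,R,t=(np.array(p[k],float) for k in("camera_matrix","R","t"))
    v=K@(R@np.array(X)+t); return v[:2]/v[2]
def plan(x,y,z,yaw=None):
    "tool-frame shift (mm) and turn (deg) to world TCP x,y,z, pointing down, tool x at yaw deg in world"
    s=ctrl.get_state(); T=Ro.from_rotvec(s['orientation'])
    M=T.as_matrix()
    if yaw is None: yaw=np.degrees(np.arctan2(M[1,0],M[0,0]))
    a=np.radians(yaw); X=np.array([np.cos(a),np.sin(a),0]); Z=np.array([0,0,-1.])
    G=Ro.from_matrix(np.c_[X,np.cross(Z,X),Z])
    return np.round(T.inv().apply(np.array([x,y,z])-s['ee_pos'])*1000,1),np.round((T.inv()*G).as_rotvec(degrees=True),2)
E
python3 - <<'E'
from h import *
s=ctrl.get_state(); print(Ro.from_rotvec(s['orientation']).as_matrix().round(3))
p=ctrl.camera_params('top'); im=cv2.imread('pics/top0.png'); h=cv2.cvtColor(im,cv2.COLOR_BGR2HSV)
G=cv2.inRange(h,(60,60,0),(95,255,255))==0
for n,(u,v),z,r in[('coaster',(264,163),.01,36),('stopper',(388,172),.042,16),('jar',(387,255),.05,24),('tumbler',(152,297),.09,16),('tube',(496,321),.13,12)]:
    m=np.zeros(G.shape,np.uint8);cv2.circle(m,(u,v),r,255,-1)
    if n in('coaster','stopper'): m[~G]=0
    else: m[cv2.inRange(h,(0,0,115),(180,60,255))==0]=0
    ys,xs=np.nonzero(m); c,rad=cv2.minEnclosingCircle(np.c_[xs,ys].astype(np.float32))
    e=cv2.fitEllipse(cv2.convexHull(np.c_[xs,ys].astype(np.int32)))
    print(n,c,rad,'ell',np.round(e[0],1),np.round(e[1],1),ray(p,e[0],z).round(4),'hand',ray(p,(u,v),z).round(4))
w,d=ctrl.get_image('wrist');cv2.imwrite('pics/w0.png',w)
pw=ctrl.camera_params('wrist');print(pw['camera_matrix'],(-np.array(pw['R']).T@pw['t']),pw['R'])
E
```

```text
[[ 0.371 -0.001  0.929]
 [-0.929  0.002  0.371]
 [-0.002 -1.     0.   ]]
coaster (263.93145751953125, 162.95814514160156) 35.845298767089844 ell [262.5 162.8] [67.  75.1] [0.6507 0.1327 0.01  ] hand [0.6504 0.1299 0.01  ]
stopper (383.9615478515625, 172.0) 15.030887603759766 ell [386.7 171.9] [22.1 30.5] [ 0.6315 -0.1062  0.042 ] hand [ 0.6314 -0.1085  0.042 ]
jar (386.9157409667969, 254.97720336914062) 23.77077865600586 ell [386.4 252.1] [39.6 49.3] [ 0.4797 -0.1078  0.05  ] hand [ 0.4743 -0.109   0.05  ]
tumbler (150.95167541503906, 296.12603759765625) 14.452634811401367 ell [150.8 296.2] [27.8 28.6] [0.386  0.3132 0.09  ] hand [0.3847 0.311  0.09  ]
tube (495.94366455078125, 321.2957763671875) 10.205340385437012 ell [496.  321.3] [20.  20.3] [ 0.3607 -0.2887  0.13  ] hand [ 0.3612 -0.2887  0.13  ]
[[379.2052069    0.         322.65869335]
 [  0.         379.2052069  242.60737617]
 [  0.           0.           1.        ]] [ 0.28830824 -0.50361056  0.38458468] [[ 0.37049302 -0.92883345 -0.00182781]
 [-0.89055342 -0.35578164  0.28343257]
 [-0.26391195 -0.10338203 -0.95899043]]
```

```bash
python3 - <<'E'
s=open('h.py').read()
s=s.replace("Z=np.array([0,0,-1.])","Y=np.array([0,0,-1.])").replace("np.c_[X,np.cross(Z,X),Z]","np.c_[X,Y,np.cross(X,Y)]")
open('h.py','w').write(s)
E
python3 -c "
from h import *
print(plan(.476,-.108,.213,0))"
```

```text
(array([-297.8,    0.7,  402. ]), array([-5.000e-02, -6.824e+01, -7.000e-02]))
```

>>> play_rows:
  series:
    - {"xyz":[-298,0,402],"rot":[0,-68.2,0],"fingers":91}
    - {"xyz":[-298,0,402],"rot":[0,-68.2,0],"fingers":91}
    - {"xyz":[-298,0,402],"rot":[0,-68.2,0],"fingers":91}
    - {"xyz":[-298,0,402],"rot":[0,-68.2,0],"fingers":91}
    - {"xyz":[-298,0,402],"rot":[0,-68.2,0],"fingers":91}
    - {"xyz":[-298,0,402],"rot":[0,-68.2,0],"fingers":91}
    - {"xyz":[-298,0,402],"rot":[0,-68.2,0],"fingers":91}
    - {"xyz":[-298,0,402],"rot":[0,-68.2,0],"fingers":91}
    - {"xyz":[-298,0,402],"rot":[0,-68.2,0],"fingers":91}
    - {"xyz":[-298,0,402],"rot":[0,-68.2,0],"fingers":91}

```text
t: 1.4
ee_pos: [0.4756, -0.1083, 0.2136]
orientation: [-1.571, 0.001, 0.001]
wrist_force: [-0.0, -0.8, 0.2]
gripper_width: 0.091
```

Run:
```python
from h import *
pw=ctrl.camera_params('wrist')
w,d=ctrl.get_image('wrist')
s=ctrl.get_state();print(s['t'],s['ee_pos'],s['orientation'],s['q'])
for X in[(.476,-.108,.05),(.6305,-.107,.042),(.651,.13,.01)]:
    print(X,proj(pw,X))
cv2.imwrite('pics/w1.png',w)
```

```text
1.45 [ 0.47540206 -0.10896639  0.21372913] [-1.57124284e+00  1.72383174e-03 -3.88893868e-04] [-2.48456008e-01  1.82696274e-01  1.75434120e+00 -6.87027295e-04
  1.20526950e+00 -2.46865286e-01]
(0.476, -0.108, 0.05) [322.76443918 223.14557149]
(0.6305, -0.107, 0.042) [489.52280231 220.07497809]
(0.651, 0.13, 0.01) [533.66900111 -67.3373186 ]
```

View pics/w1.png

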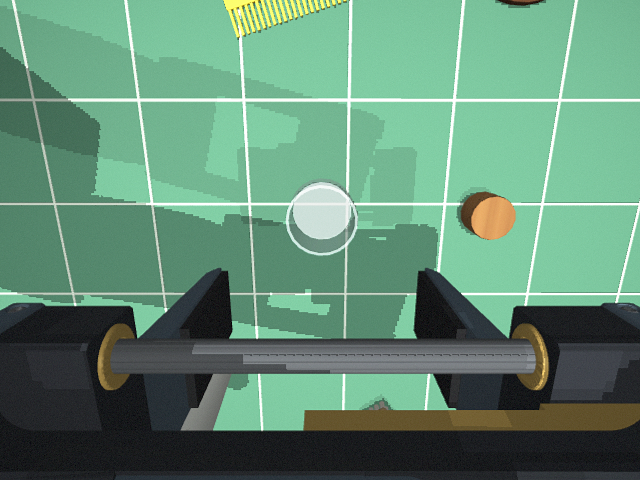

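The wrist view shows the jar rim at about (321,219), between the fingers, and the stopper top at (492,217). The two views differ by about 4 mm in y; I use the mean and descend.

>>> play_rows:
  series:
    - {"xyz":[-1,60,2],"rot":[0,0,0],"fingers":91}
    - {"xyz":[-1,120,2],"rot":[0,0,0],"fingers":91}
    - {"xyz":[-1,160,2],"rot":[0,0,0],"fingers":91}
    - {"xyz":[-1,190,2],"rot":[0,0,0],"fingers":91}
    - {"xyz":[-1,201,2],"rot":[0,0,0],"fingers":91}
    - {"xyz":[-1,201,2],"rot":[0,0,0],"fingers":55}
    - {"xyz":[-1,201,2],"rot":[0,0,0],"fingers":55}
    - {"xyz":[-1,201,2],"rot":[0,0,0],"fingers":55}
    - {"xyz":[-1,201,2],"rot":[0,0,0],"fingers":55}
    - {"xyz":[-1,201,2],"rot":[0,0,0],"fingers":55}

```text
t: 2.7
ee_pos: [0.4758, -0.1066, 0.0141]
orientation: [-1.572, -0.001, -0.002]
wrist_force: [-1.8, -1.6, 6.7]
gripper_width: 0.0655
```

>>> play_rows:
  series:
    - {"xyz":[0,-40,0],"rot":[0,0,0],"fingers":55}
    - {"xyz":[0,-80,0],"rot":[0,0,0],"fingers":55}
    - {"xyz":[30,-120,30],"rot":[0,0,0],"fingers":55}
    - {"xyz":[60,-120,60],"rot":[0,0,0],"fingers":55}
    - {"xyz":[90,-120,90],"rot":[0,0,0],"fingers":55}
    - {"xyz":[120,-120,120],"rot":[0,0,0],"fingers":55}
    - {"xyz":[145,-120,150],"rot":[0,0,0],"fingers":55}
    - {"xyz":[165,-120,170],"rot":[0,0,0],"fingers":55}
    - {"xyz":[175,-120,180],"rot":[0,0,0],"fingers":55}
    - {"xyz":[175,-120,180],"rot":[0,0,0],"fingers":55}

```text
t: 3.95
ee_pos: [0.6501, 0.0739, 0.1326]
orientation: [-1.571, 0.0, 0.001]
wrist_force: [-0.5, -0.0, -1.3]
gripper_width: 0.0654
```

Run:
```python
from h import *
pw=ctrl.camera_params('wrist')
w,d=ctrl.get_image('wrist')
s=ctrl.get_state();print(s['t'],s['ee_pos'],s['gripper_width'])
print('coaster predicted',proj(pw,(.651,.131,.01)))
h=cv2.cvtColor(w,cv2.COLOR_BGR2HSV); m=((h[...,0]<15)|(h[...,0]>170))&(h[...,1]>90)&(h[...,2]<140); m=m.astype(np.uint8); 
n,l,st,c=cv2.connectedComponentsWithStats(m); i=1+np.argmax(st[1:,4])
pts=np.argwhere(l==i)[:,::-1].astype(np.int32); e=cv2.fitEllipse(cv2.convexHull(pts)); print(st[i],e,ray(pw,e[0],.01))
cv2.imwrite('pics/w2.png',w)
```

```text
4.0 [0.64951458 0.0732254  0.13267376] 0.06572302324181578
coaster predicted [323.38170479 163.23772211]
[  252    82   143   147 16380] ((323.0625305175781, 155.08009338378906), (142.8607177734375, 146.28538513183594), 1.1490869522094727) [0.65075559 0.13705999 0.01      ]
```

View pics/w2.png

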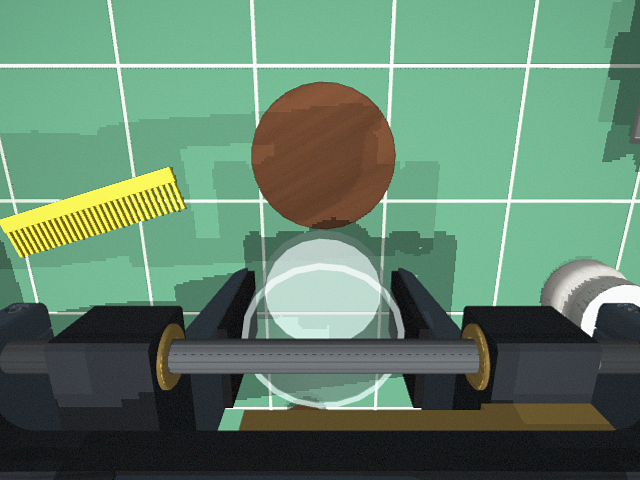

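The coaster is at (323,155). The held jar's rim runs from about v=263 to v=408.

Run:
```python
from h import *
pw=ctrl.camera_params('wrist')
a=ray(pw,(323,263),.169);b=ray(pw,(323,409),.169);print(a,b,(a+b)/2)
```

```text
[0.6500427  0.10641547 0.169     ] [0.65001286 0.04041389 0.169     ] [0.65002778 0.07341468 0.169     ]
```

>>> play_rows:
  series:
    - {"xyz":[1,0,25],"rot":[0,0,0],"fingers":55}
    - {"xyz":[1,20,50],"rot":[0,0,0],"fingers":55}
    - {"xyz":[1,50,62],"rot":[0,0,0],"fingers":55}
    - {"xyz":[1,80,62],"rot":[0,0,0],"fingers":55}
    - {"xyz":[1,100,62],"rot":[0,0,0],"fingers":55}
    - {"xyz":[1,109,62],"rot":[0,0,0],"fingers":55}
    - {"xyz":[1,109,62],"rot":[0,0,0],"fingers":55}
    - {"xyz":[1,109,62],"rot":[0,0,0],"fingers":80}
    - {"xyz":[1,109,62],"rot":[0,0,0],"fingers":91}
    - {"xyz":[1,109,62],"rot":[0,0,0],"fingers":91}

```text
t: 5.25
ee_pos: [0.6513, 0.1356, 0.0238]
orientation: [-1.571, 0.0, -0.001]
wrist_force: [-0.6, -0.8, 0.3]
gripper_width: 0.0905
```

>>> play_rows:
  series:
    - {"xyz":[0,-60,0],"rot":[0,0,0],"fingers":91}
    - {"xyz":[0,-120,0],"rot":[0,0,0],"fingers":91}
    - {"xyz":[-30,-160,20],"rot":[0,0,0],"fingers":91}
    - {"xyz":[-265,-196,155],"rot":[0,0,0],"fingers":91}
    - {"xyz":[-265,-196,155],"rot":[0,0,0],"fingers":91}
    - {"xyz":[-265,-196,155],"rot":[0,0,0],"fingers":91}
    - {"xyz":[-265,-196,155],"rot":[0,0,0],"fingers":91}
    - {"xyz":[-265,-196,155],"rot":[0,0,0],"fingers":91}
    - {"xyz":[-265,-196,155],"rot":[0,0,0],"fingers":91}
    - {"xyz":[-265,-196,155],"rot":[0,0,0],"fingers":91}

```text
t: 6.5
ee_pos: [0.387, 0.2906, 0.2199]
orientation: [-1.571, 0.0, -0.001]
wrist_force: [-0.1, -0.2, -0.7]
gripper_width: 0.0907
```

Run:
```python
from h import *
pw=ctrl.camera_params('wrist')
w,d=ctrl.get_image('wrist')
s=ctrl.get_state();print(s['t'],s['ee_pos'],s['q'])
u=proj(pw,(.386,.3125,.09));print('tumbler rim predicted',u)
im,_=ctrl.get_image('top');cv2.imwrite('pics/t3.png',im)
cv2.imwrite('pics/w3.png',np.hstack([w[:,160:560],cv2.resize(im[100:240,190:340],(400,480))]))
```

```text
6.55 [0.38717264 0.29042505 0.21971462] [ 6.20144712e-01  1.72111684e-01  1.75213087e+00 -5.08860278e-04
  1.21733244e+00  6.21882268e-01]
tumbler rim predicted [320.71359601 206.96577115]
```

View pics/w3.png

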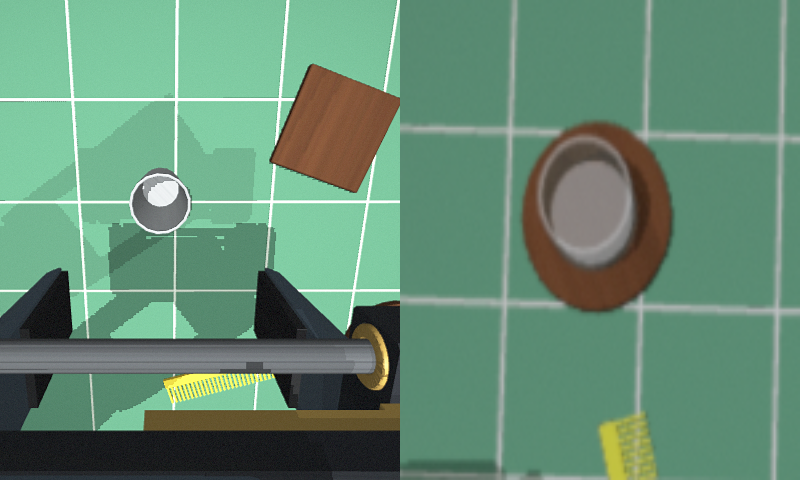

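The tumbler rim is at full-image (320.5,203.5), or y ≈ 0.314. The jar is standing on the round coaster, close to centre.

>>> play_rows:
  series:
    - {"xyz":[-1,20,23],"rot":[0,0,0],"fingers":91}
    - {"xyz":[-1,70,23],"rot":[0,0,0],"fingers":91}
    - {"xyz":[-1,120,23],"rot":[0,0,0],"fingers":91}
    - {"xyz":[-1,155,23],"rot":[0,0,0],"fingers":91}
    - {"xyz":[-1,163,23],"rot":[0,0,0],"fingers":80}
    - {"xyz":[-1,163,23],"rot":[0,0,0],"fingers":60}
    - {"xyz":[-1,163,23],"rot":[0,0,0],"fingers":40}
    - {"xyz":[-1,163,23],"rot":[0,0,0],"fingers":40}
    - {"xyz":[-1,163,23],"rot":[0,0,0],"fingers":40}
    - {"xyz":[-1,163,23],"rot":[0,0,0],"fingers":40}

```text
t: 7.85
ee_pos: [0.3858, 0.3143, 0.058]
orientation: [-1.57, -0.001, -0.002]
wrist_force: [-0.6, -0.9, 5.7]
gripper_width: 0.049
```

Run:
```python
from h import *
p=ctrl.camera_params('top')
print(ray(p,(260.1,158.7),.06),ray(p,(263,163),.01))
```

```text
[0.64717793 0.1311022  0.06      ] [0.65033307 0.13181567 0.01      ]
```

>>> play_rows:
  series:
    - {"xyz":[0,-40,0],"rot":[0,0,0],"fingers":40}
    - {"xyz":[0,-90,0],"rot":[0,0,0],"fingers":40}
    - {"xyz":[25,-120,-20],"rot":[0,0,0],"fingers":40}
    - {"xyz":[65,-120,-55],"rot":[0,0,0],"fingers":40}
    - {"xyz":[105,-120,-90],"rot":[0,0,0],"fingers":40}
    - {"xyz":[145,-120,-125],"rot":[0,0,0],"fingers":40}
    - {"xyz":[185,-120,-160],"rot":[0,0,0],"fingers":40}
    - {"xyz":[225,-120,-195],"rot":[0,0,0],"fingers":40}
    - {"xyz":[255,-120,-222],"rot":[0,0,0],"fingers":40}
    - {"xyz":[265,-120,-230],"rot":[0,0,0],"fingers":40}

```text
t: 9.1
ee_pos: [0.6513, 0.0818, 0.1761]
orientation: [-1.571, 0.003, -0.002]
wrist_force: [-0.8, -0.2, -0.1]
gripper_width: 0.0492
```

Run:
```python
from h import *
pw=ctrl.camera_params('wrist')
w,d=ctrl.get_image('wrist')
s=ctrl.get_state();print(s['t'],s['ee_pos'],s['gripper_width'])
print('jar rim predicted',[proj(pw,(.651,.1355+k,.06)).round(1) for k in(-.033,0,.033)])
print('tumbler rim predicted',[proj(pw,(*(s['ee_pos'][:2]+[0,k]),s['ee_pos'][2]+.032)).round(1) for k in(-.025,0,.025)])
cv2.imwrite('pics/w4.png',w)
```

```text
9.15 [0.65173453 0.08174048 0.17613983] 0.048526765458165665
jar rim predicted [array([321.7, 212. ]), array([321.5, 168.6]), array([321.3, 122.3])]
tumbler rim predicted [array([323.1, 387. ]), array([322.9, 335.5]), array([322.7, 279.1])]
```

View pics/w4.png

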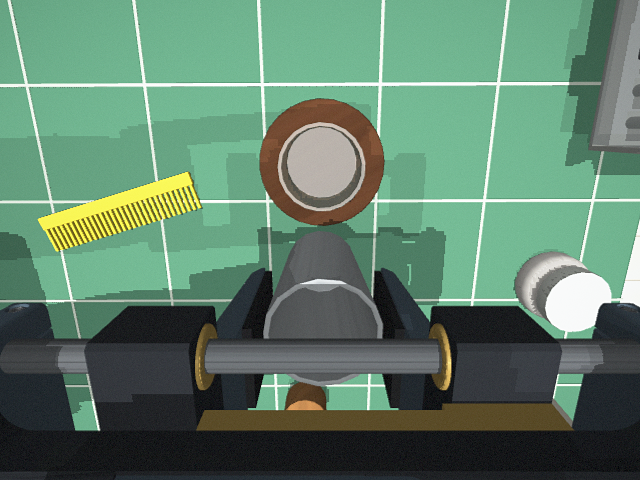

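The jar rim spans v 122–212 and the tumbler rim v 279–384, both within about 2 px of prediction.

>>> play_rows:
  series:
    - {"xyz":[0,0,25],"rot":[0,0,0],"fingers":40}
    - {"xyz":[0,0,48],"rot":[0,0,0],"fingers":40}
    - {"xyz":[0,15,54],"rot":[0,0,0],"fingers":40}
    - {"xyz":[0,45,54],"rot":[0,0,0],"fingers":40}
    - {"xyz":[0,75,54],"rot":[0,0,0],"fingers":40}
    - {"xyz":[0,95,54],"rot":[0,0,0],"fingers":40}
    - {"xyz":[0,104,54],"rot":[0,0,0],"fingers":40}
    - {"xyz":[0,104,54],"rot":[0,0,0],"fingers":40}

```text
t: 10.15
ee_pos: [0.6498, 0.1378, 0.0732]
orientation: [-1.571, 0.0, -0.0]
wrist_force: [0.3, 0.5, -0.8]
gripper_width: 0.049
```

>>> play_rows:
  series:
    - {"xyz":[0,0,0],"rot":[0,0,0],"fingers":65}
    - {"xyz":[0,0,0],"rot":[0,0,0],"fingers":80}
    - {"xyz":[0,0,0],"rot":[0,0,0],"fingers":91}
    - {"xyz":[0,-50,0],"rot":[0,0,0],"fingers":91}
    - {"xyz":[0,-110,0],"rot":[0,0,0],"fingers":91}
    - {"xyz":[0,-160,0],"rot":[0,0,0],"fingers":91}
    - {"xyz":[0,-187,0],"rot":[0,0,0],"fingers":91}

```text
t: 11.02
ee_pos: [0.6511, 0.1378, 0.2637]
orientation: [-1.57, -0.004, -0.005]
wrist_force: [1.1, 0.2, -0.8]
gripper_width: 0.0907
```

>>> play_rows:
  series:
    - {"xyz":[-290,0,-448],"rot":[0,0,0],"fingers":91}
    - {"xyz":[-290,0,-448],"rot":[0,0,0],"fingers":91}
    - {"xyz":[-290,0,-448],"rot":[0,0,0],"fingers":91}
    - {"xyz":[-290,0,-448],"rot":[0,0,0],"fingers":91}
    - {"xyz":[-290,0,-448],"rot":[0,0,0],"fingers":91}
    - {"xyz":[-290,0,-448],"rot":[0,0,0],"fingers":91}
    - {"xyz":[-290,0,-448],"rot":[0,0,0],"fingers":91}
    - {"xyz":[-290,0,-448],"rot":[0,0,0],"fingers":91}
    - {"xyz":[-290,0,-448],"rot":[0,0,0],"fingers":91}
    - {"xyz":[-290,0,-448],"rot":[0,0,0],"fingers":91}

```text
t: 12.28
ee_pos: [0.3587, -0.3117, 0.26]
orientation: [-1.571, 0.004, -0.004]
wrist_force: [0.3, -0.0, 0.1]
gripper_width: 0.091
```

Run:
```python
from h import *
pw=ctrl.camera_params('wrist')
w,d=ctrl.get_image('wrist')
s=ctrl.get_state();print(s['t'],s['ee_pos'])
print('tube rim predicted',[proj(pw,(.3605,-.289+k,.13)).round(1) for k in(-.0165,0,.0165)])
im,_=ctrl.get_image('top')
sc,_=ctrl.get_image('scene')
a=cv2.resize(im[100:220,190:340],(400,300));b=cv2.resize(sc[250:355,310:450],(400,300))
cv2.imwrite('pics/w5.png',np.hstack([w[:,160:480],np.vstack([a,b])[:480]]))
```

```text
12.325 [ 0.3595125  -0.31059429  0.25998199]
tube rim predicted [array([324.2, 225.8]), array([324.1, 205.9]), array([324. , 185.4])]
```

View pics/w5.png

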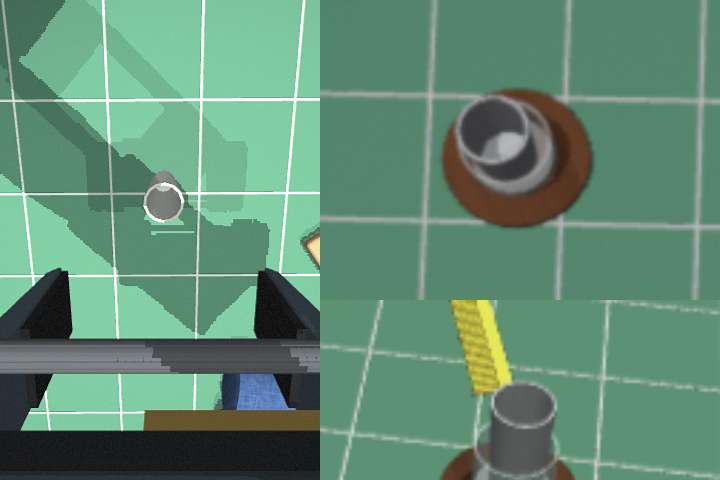

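The tube rim is at full-image (323.5,202.5), or y ≈ -0.286. The tumbler stands upright inside the jar.

>>> play_rows:
  series:
    - {"xyz":[1,30,24],"rot":[0,0,0],"fingers":91}
    - {"xyz":[1,80,24],"rot":[0,0,0],"fingers":91}
    - {"xyz":[1,130,24],"rot":[0,0,0],"fingers":91}
    - {"xyz":[1,165,24],"rot":[0,0,0],"fingers":80}
    - {"xyz":[1,165,24],"rot":[0,0,0],"fingers":60}
    - {"xyz":[1,165,24],"rot":[0,0,0],"fingers":40}
    - {"xyz":[1,165,24],"rot":[0,0,0],"fingers":25}
    - {"xyz":[1,165,24],"rot":[0,0,0],"fingers":25}
    - {"xyz":[1,165,24],"rot":[0,0,0],"fingers":25}
    - {"xyz":[1,165,24],"rot":[0,0,0],"fingers":25}

```text
t: 13.68
ee_pos: [0.3609, -0.2864, 0.0955]
orientation: [-1.572, 0.0, -0.001]
wrist_force: [-1.3, 0.7, 4.0]
gripper_width: 0.0325
```

>>> play_rows:
  series:
    - {"xyz":[0,-40,0],"rot":[0,0,0],"fingers":25}
    - {"xyz":[0,-90,0],"rot":[0,0,0],"fingers":25}
    - {"xyz":[20,-130,25],"rot":[0,0,0],"fingers":25}
    - {"xyz":[50,-130,63],"rot":[0,0,0],"fingers":25}
    - {"xyz":[80,-130,101],"rot":[0,0,0],"fingers":25}
    - {"xyz":[110,-130,139],"rot":[0,0,0],"fingers":25}
    - {"xyz":[140,-130,177],"rot":[0,0,0],"fingers":25}
    - {"xyz":[170,-130,215],"rot":[0,0,0],"fingers":25}
    - {"xyz":[200,-130,252],"rot":[0,0,0],"fingers":25}
    - {"xyz":[225,-130,284],"rot":[0,0,0],"fingers":25}

```text
t: 14.92
ee_pos: [0.587, -0.0008, 0.2245]
orientation: [-1.571, 0.0, 0.0]
wrist_force: [0.1, -0.8, -0.7]
gripper_width: 0.0325
```

>>> play_rows:
  series:
    - {"xyz":[25,0,32],"rot":[0,0,0],"fingers":25}
    - {"xyz":[50,0,62],"rot":[0,0,0],"fingers":25}
    - {"xyz":[63,0,78],"rot":[0,0,0],"fingers":25}
    - {"xyz":[65,0,82],"rot":[0,0,0],"fingers":25}
    - {"xyz":[65,0,82],"rot":[0,0,0],"fingers":25}

```text
t: 15.55
ee_pos: [0.6507, 0.0793, 0.2245]
orientation: [-1.571, 0.001, 0.0]
wrist_force: [-0.8, -0.0, -0.4]
gripper_width: 0.0325
```

Run:
```python
from h import *
pw=ctrl.camera_params('wrist')
w,d=ctrl.get_image('wrist')
s=ctrl.get_state();print(s['t'],s['ee_pos'],s['gripper_width'])
print('tumbler rim predicted',[proj(pw,(.651,.1365+k,.105)).round(1) for k in(-.025,0,.025)])
print('tube rim predicted',[proj(pw,(*(s['ee_pos'][:2]+[0,k]),s['ee_pos'][2]+.035)).round(1) for k in(-.0165,0,.0165)])
cv2.imwrite('pics/w6.png',w)
```

```text
15.6 [0.65057772 0.07895504 0.2248038 ] 0.03270197675203454
tumbler rim predicted [array([322.6, 196.4]), array([322.6, 163.4]), array([322.5, 128.7])]
tube rim predicted [array([321.6, 375.2]), array([321.5, 340.2]), array([321.4, 302.9])]
```

View pics/w6.png

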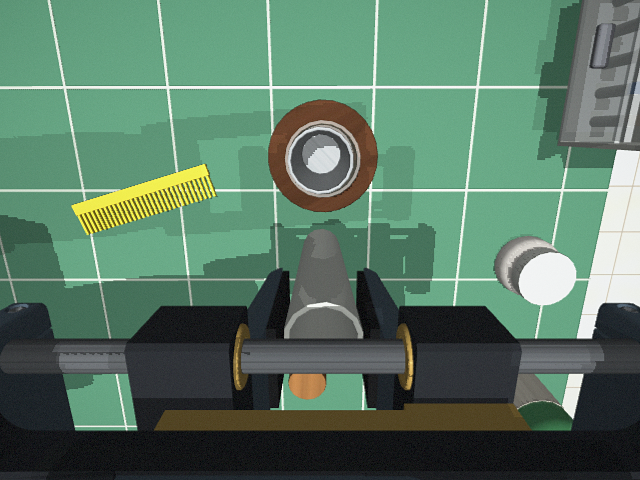

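The tumbler rim is centred at (322.5,161) and the tube's upper rim edge is at v≈303, both as predicted.

>>> play_rows:
  series:
    - {"xyz":[0,0,25],"rot":[0,0,0],"fingers":25}
    - {"xyz":[0,0,50],"rot":[0,0,0],"fingers":25}
    - {"xyz":[0,0,58],"rot":[0,0,0],"fingers":25}
    - {"xyz":[0,15,58],"rot":[0,0,0],"fingers":25}
    - {"xyz":[0,40,58],"rot":[0,0,0],"fingers":25}
    - {"xyz":[0,65,58],"rot":[0,0,0],"fingers":25}
    - {"xyz":[0,90,58],"rot":[0,0,0],"fingers":25}
    - {"xyz":[0,104,58],"rot":[0,0,0],"fingers":25}
    - {"xyz":[0,110,58],"rot":[0,0,0],"fingers":25}
    - {"xyz":[0,110,58],"rot":[0,0,0],"fingers":25}

```text
t: 16.85
ee_pos: [0.6517, 0.1374, 0.1155]
orientation: [-1.571, -0.0, -0.002]
wrist_force: [0.3, 0.4, -1.0]
gripper_width: 0.0321
```

>>> play_rows:
  series:
    - {"xyz":[0,0,0],"rot":[0,0,0],"fingers":45}
    - {"xyz":[0,0,0],"rot":[0,0,0],"fingers":65}
    - {"xyz":[0,0,0],"rot":[0,0,0],"fingers":75}
    - {"xyz":[0,-50,0],"rot":[0,0,0],"fingers":75}
    - {"xyz":[0,-100,0],"rot":[0,0,0],"fingers":75}
    - {"xyz":[0,-120,-20],"rot":[0,0,0],"fingers":75}
    - {"xyz":[-10,-120,-80],"rot":[0,0,0],"fingers":75}
    - {"xyz":[-20,-120,-140],"rot":[0,0,0],"fingers":75}
    - {"xyz":[-20,-90,-200],"rot":[0,0,0],"fingers":75}
    - {"xyz":[-20,-50,-262],"rot":[0,0,0],"fingers":75}

```text
t: 18.1
ee_pos: [0.6314, -0.1129, 0.174]
orientation: [-1.572, -0.002, -0.003]
wrist_force: [-0.4, 1.0, -0.7]
gripper_width: 0.0753
```

>>> play_rows:
  series:
    - {"xyz":[0,0,0],"rot":[0,0,0],"fingers":75}
    - {"xyz":[0,0,0],"rot":[0,0,0],"fingers":75}

```text
t: 18.35
ee_pos: [0.6313, -0.1108, 0.1738]
orientation: [-1.57, 0.0, -0.001]
wrist_force: [0.3, 0.2, -0.3]
gripper_width: 0.075
```

Run:
```python
from h import *
pw=ctrl.camera_params('wrist')
w,d=ctrl.get_image('wrist')
s=ctrl.get_state();print(s['t'],s['ee_pos'])
print('stopper top predicted',proj(pw,(.632,-.106,.042)))
im,_=ctrl.get_image('top')
sc,_=ctrl.get_image('scene')
a=cv2.resize(im[100:220,190:340],(400,300));b=cv2.resize(sc[220:355,310:450],(400,300))
cv2.imwrite('pics/w7.png',np.hstack([w[:,160:480],np.vstack([a[40:230],b[:290]])]))
```

```text
18.4 [ 0.63170562 -0.11019028  0.1743553 ]
stopper top predicted [322.75985694 227.13395751]
```

View pics/w7.png

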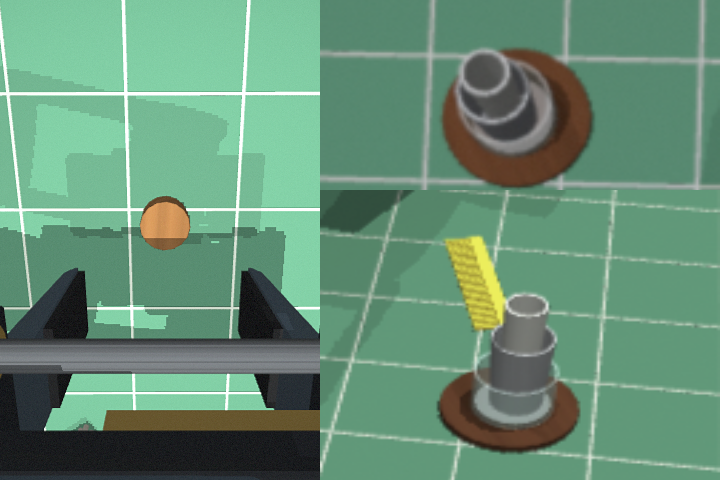

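The stopper top is at full-image (325,224), or ≈ (0.634,-0.104). The tube stands upright in the tumbler.

>>> play_rows:
  series:
    - {"xyz":[2,50,7],"rot":[0,0,0],"fingers":75}
    - {"xyz":[2,100,7],"rot":[0,0,0],"fingers":75}
    - {"xyz":[2,140,7],"rot":[0,0,0],"fingers":75}
    - {"xyz":[2,157,7],"rot":[0,0,0],"fingers":75}
    - {"xyz":[2,157,7],"rot":[0,0,0],"fingers":60}
    - {"xyz":[2,157,7],"rot":[0,0,0],"fingers":45}
    - {"xyz":[2,157,7],"rot":[0,0,0],"fingers":35}
    - {"xyz":[2,157,7],"rot":[0,0,0],"fingers":35}
    - {"xyz":[2,157,7],"rot":[0,0,0],"fingers":35}
    - {"xyz":[2,157,7],"rot":[0,0,0],"fingers":35}

```text
t: 19.75
ee_pos: [0.6339, -0.1042, 0.0179]
orientation: [-1.571, -0.001, -0.003]
wrist_force: [-0.4, 0.7, 6.2]
gripper_width: 0.0414
```

>>> play_rows:
  series:
    - {"xyz":[0,-45,0],"rot":[0,0,0],"fingers":35}
    - {"xyz":[0,-95,0],"rot":[0,0,0],"fingers":35}
    - {"xyz":[0,-145,0],"rot":[0,0,0],"fingers":35}
    - {"xyz":[3,-170,20],"rot":[0,0,0],"fingers":35}
    - {"xyz":[8,-170,60],"rot":[0,0,0],"fingers":35}
    - {"xyz":[13,-170,105],"rot":[0,0,0],"fingers":35}
    - {"xyz":[17,-170,145],"rot":[0,0,0],"fingers":35}
    - {"xyz":[17,-170,172],"rot":[0,0,0],"fingers":35}
    - {"xyz":[17,-170,182],"rot":[0,0,0],"fingers":35}
    - {"xyz":[17,-170,182],"rot":[0,0,0],"fingers":35}

```text
t: 21.0
ee_pos: [0.65, 0.0779, 0.1863]
orientation: [-1.571, 0.0, 0.0]
wrist_force: [0.1, -0.9, -0.6]
gripper_width: 0.0412
```

Run:
```python
from h import *
pw=ctrl.camera_params('wrist')
w,d=ctrl.get_image('wrist')
s=ctrl.get_state();print(s['t'],s['ee_pos'],s['gripper_width'])
print('tube rim predicted',[proj(pw,(.651,.1375+k,.149)).round(1) for k in(-.0165,0,.0165)])
e=s['ee_pos']
print('stopper top predicted',[proj(pw,(e[0],e[1]+k,e[2]+.024)).round(1) for k in(-.021,0,.021)])
im=w[50:450,120:520];cv2.imwrite('pics/w8.png',cv2.resize(im,(600,600)))
```

```text
21.05 [0.65008992 0.07722774 0.18634848] 0.04116864796128052
tube rim predicted [array([323.7, 201.7]), array([323.7, 171.6]), array([323.7, 140.2])]
stopper top predicted [array([322., 369.]), array([322. , 327.2]), array([321.9, 282.2])]
```

View pics/w8.png

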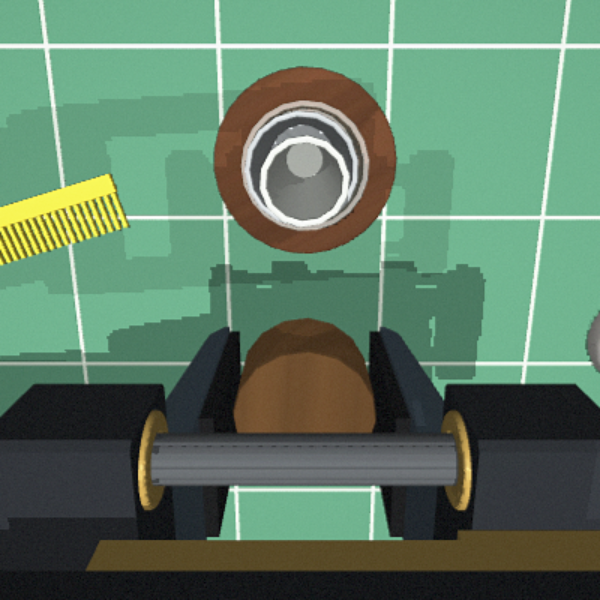

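The tube rim is centred at full-image (323,171), within 1 px of prediction. The stopper head's upper edge is at v≈280, also as predicted.

>>> play_rows:
  series:
    - {"xyz":[0.5,0,25],"rot":[0,0,0],"fingers":35}
    - {"xyz":[0.5,0,50],"rot":[0,0,0],"fingers":35}
    - {"xyz":[0.5,0,60],"rot":[0,0,0],"fingers":35}
    - {"xyz":[0.5,0,60],"rot":[0,0,0],"fingers":35}
    - {"xyz":[0.5,10,60],"rot":[0,0,0],"fingers":35}
    - {"xyz":[0.5,18,60],"rot":[0,0,0],"fingers":35}
    - {"xyz":[0.5,24,60],"rot":[0,0,0],"fingers":35}
    - {"xyz":[0.5,29,60],"rot":[0,0,0],"fingers":35}
    - {"xyz":[0.5,32,60],"rot":[0,0,0],"fingers":35}
    - {"xyz":[0.5,32,60],"rot":[0,0,0],"fingers":35}

```text
t: 22.3
ee_pos: [0.651, 0.138, 0.155]
orientation: [-1.571, -0.0, -0.001]
wrist_force: [-0.3, -0.4, 0.6]
gripper_width: 0.0411
```

>>> play_rows:
  series:
    - {"xyz":[0,0,0],"rot":[0,0,0],"fingers":50}
    - {"xyz":[0,0,0],"rot":[0,0,0],"fingers":65}
    - {"xyz":[0,0,0],"rot":[0,0,0],"fingers":80}
    - {"xyz":[0,-20,0],"rot":[0,0,0],"fingers":80}
    - {"xyz":[0,-70,0],"rot":[0,0,0],"fingers":80}
    - {"xyz":[0,-100,-50],"rot":[0,0,0],"fingers":80}
    - {"xyz":[0,-100,-110],"rot":[0,0,0],"fingers":80}
    - {"xyz":[0,-100,-160],"rot":[0,0,0],"fingers":80}
    - {"xyz":[0,-100,-160],"rot":[0,0,0],"fingers":80}
    - {"xyz":[0,-100,-160],"rot":[0,0,0],"fingers":80}

```text
t: 23.55
ee_pos: [0.6506, -0.0217, 0.2543]
orientation: [-1.57, 0.001, -0.001]
wrist_force: [0.3, 0.1, 0.5]
gripper_width: 0.0797
```

Run:
```python
from h import *
s=ctrl.get_state();print(s['t'],s['ee_pos'])
im,d=ctrl.get_image('top');sc,ds=ctrl.get_image('scene')
p=ctrl.camera_params('top');q=ctrl.camera_params('scene')
for z in(.149,.179): print(z,proj(p,(.65,.1345,z)),proj(q,(.65,.1345,z)))
u=proj(p,(.65,.1345,.179)).round().astype(int);dd=d[u[1]-2:u[1]+3,u[0]-2:u[0]+3];D=np.median(dd)
K,R,t=(np.array(p[k]) for k in("camera_matrix","R","t"))
print('stopper top from depth',R.T@(np.linalg.inv(K)@[*u,1]*D-t))
a=cv2.resize(im[90:230,190:340],(400,373));b=cv2.resize(sc[200:350,310:450],(400,430))
c=np.zeros((430,800,3),np.uint8);c[:373,:400]=a;c[:,400:]=b;cv2.imwrite('pics/w9.png',c)
```

```text
23.55 [ 0.65055466 -0.02171755  0.2543171 ]
0.149 [251.76264345 145.19119211] [381.19549835 271.63827544]
0.179 [249.29332816 140.69479668] [382.19709639 261.0388973 ]
stopper top from depth [0.64933491 0.13489379 0.17951122]
```

View pics/w9.png

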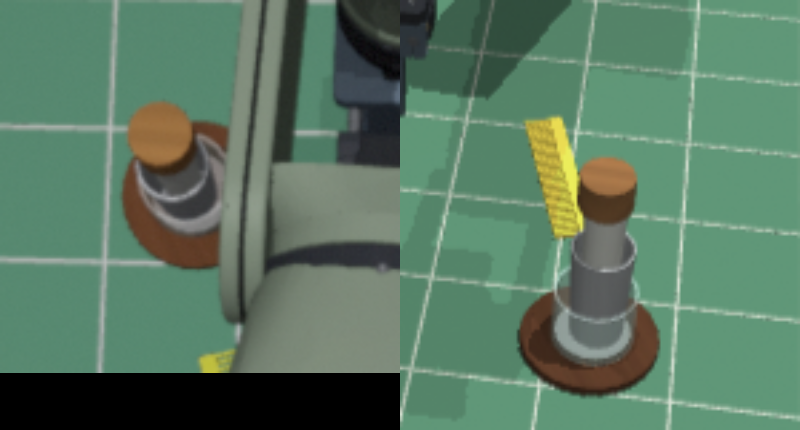

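The scene half shows the whole nest upright, with the stopper head at about (608,190). Depth puts the stopper top at z = 0.1795, against 0.179 when fully seated.

```bash
python3 -c "
from h import *
print(ctrl.job_done())"
```

```text
the job is handed in; nothing more can be done
None
```

I nested the set on the round coaster in the order asked: jar, tumbler, tube, then stopper. I handed the job in at about 23.6 s. The hand-in gives no verdict, so these are only my own checks.

- **Seating:** in the last views the whole stack stands upright. The stopper's top measures z = 0.1795 m, against 0.179 m when every piece is fully down.
- **Centring:** before the stopper went on, the jar, tumbler and tube rims were each within about 2–3 mm of where I expected them. I did not measure the stopper's offset on the tube exactly.
- **Release:** the gripper is open, about 16 cm to the side of the stack and above it. Wrist force is close to zero.
- **Comb and nail brush:** I never went near either of them. I did not measure their positions again at the end; the comb looks unmoved in the pictures, and the last views do not show the nail brush.
- **Disagreement:** the top and wrist cameras differed by about 4–5 mm in y. I mostly used the wrist camera for both picking and placing, so the difference largely cancelled out.

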